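# Hold a knife-handle block on the mitre block, ready for the saw

### The arm

A 6-joint arm with a two-finger parallel gripper is mounted at the origin on the work surface. World frame = base frame: x ahead of the robot, y to its left, z up, the work surface at z = 0. Lengths are in mm, angles in degrees, forces in N, time in s.
With the tool pointing down it reaches from about 300 to 850 mm from the base axis. Payload 4.2 kg.
Tool frame: the origin (TCP) lies between the finger pads, 19 mm behind the fingertips; this is the grasp point; z points along the fingers, y is the line along which they close (so a half turn about z gives the same grasp; the last joint's range is limited). The gripper opens to 91 mm and grips with 3 to 60 N. Pads are 32 mm wide; open, the fingers measure 118 mm over their backs; the gripper's body (76 mm by 178 mm) begins 60 mm behind the grasp point.
Start: joints at [-1.146, 18.312, 89.639, -0, 72.044, -1.146], TCP at [575.014, 0, 232.776] pointing down, gripper open.
Joint ranges: [-177.97, 177.97], [-48.28, 115.42], [12.27, 149.76], [-77.06, 257.06], [2.81, 150.46], [-146.56, 146.56]. Speed limits (degrees/s): [147.25, 147.25, 180, 180, 180, 180].

### API

Orientations are given as [roll, pitch, yaw] about the fixed x, y, z axes, in that order (R = Rz(yaw) Ry(pitch) Rx(roll)).
In Python, from workcell import env, cams gives the robot as it stands.
- The arm moves only by the tool step_arm, never from a script. Its arguments are lists of equal length, an entry for each row: "linear": the shift along the tool's x, y, z in units of 30 cm (1.0 is 30 cm), a list of three; "turn": the turn about the tool's z in units of 360 degrees (1.0 is 360 degrees). In form: {"linear": [[tx, ty, tz], ...], "turn": [turn, ...]}. A call has 1 to 20 rows; each row is the pose to reach, as a shift and turn from the pose commanded when the call began, along the tool's axes at that moment, turning the shorter way round; what a row does not reach only later rows make up. A row lasts 1/8 s, in which the tool goes at most 62.5 mm and 10.7 degrees, less where a joint would pass 70% of its speed; a pose out of reach is approached as far as the arm can. A call with a number of a shift or a turn outside -1 to 1 is refused whole. A call with a gripper value outside its range is refused whole. "fingers" is the closure, from -1 (fully open) to 1 (shut), so that 0 is half open, set as the call begins (left out, the last holds). The fingers move at their own pace and stop on an object; "force" is the grip in N (left out, the last holds). Time passes only in rows, so rows that repeat a pose let the fingers close. It gives the time, the measured TCP pose, the force, the opening and the grip force at its end, in the units of the state.
- env.state(): the state, without advancing time (a new reading comes with each control period).
- cams.grab_frame(name): name is "scene" or "side" or "wrist"; returns a dict with "color" (420x560x3 uint8, blue, green, red), "fx", "fy", "cx", "cy" (pixels), "extrinsics" (4x4, takes a point from camera to world coordinates); the wrist camera has in their place "tool_from_camera" (4x4, takes a point from camera to tool coordinates, whose origin is the TCP and whose axes are the flange's). Camera axes: x right, y down, z forward; pixel columns grow to the right and rows downward; lengths in mm; the calibration is good to about 2 mm. A picture is of the moment at which its call begins: read the wrist's pose just before it. There is no depth.
- env.job_done(): hands the job in; it is judged then, once.
The state is a dict: "time_s": time; "qpos": joint angles; "qvel": joint speeds; "effort": joint torques, N m; "ee_pos": TCP position; "ee_rot": TCP orientation; "force": force on the tool from outside, world axes, zero at the start; "torque": the same for the moment, N m; "gripper_width": finger opening in mm; "gripper_force": force on a finger pad.
Only numpy, scipy, OpenCV 4.12 (cv2) and the standard library are available. Lean on these libraries where they do the work, as an engineer would, in place of code of your own. Each camera call takes 0.05 s, during which the arm holds its last target. There are 200 camera calls.

### The job

Take the long walnut handle block from the bench and lay it flat on the deck of the mitre block, one end butted against the clamped stop and its long side against the fence. Then press it with the fingers in one firm diagonal push, down onto the deck and into the fence together, with the hand on the stop side of the square saw slot so that the saw's path stays clear. Finish while still holding it like that, pushing (do not let go), and leave the other things on the bench where they lie.

Things in the scene. Friction and masses are not known exactly. Their poses are not given: they have to be found in the camera images.
- handle_block: the long walnut handle block to be sawn, 140 mm long (its y), 40 mm wide (its x), 30 mm high (its z), about 0.1 to 0.16 kg; the longest of the three walnut pieces; origin at the centre of its underside
- mitre_block: beech mitre block screwed to the bench, L-shaped in section: a base 100 mm (its x) by 320 mm (its y), 25 mm high, with a fence along its far (+x) side. Origin at the centre of its underside
- deck: the base of the mitre block; its top, the deck, is 25 mm above the bench and free from x = -50 mm to the fence's face at x = +25 mm. Same origin and axes as mitre_block
- fence: the fence of the mitre block, along its whole length, from x = +25 to +50 mm, top 35 mm above the deck (60 mm above the bench). Pushing to +x pushes into it. Same origin and axes as mitre_block
- square_slot (a point): the square (straight across) saw slot through the fence, at its face and top edge, 30 mm to -y of the mitre block's middle; axes as mitre_block. The saw's path is the upright plane through it along x. (The two slanting 45 degree slots are not used here)
- stop: fixed plywood stop on the deck against the fence, 30 (x) x 45 (y) x 34 mm high, axes as mitre_block; origin at the centre of its underside. The block's end goes against its -y face, 90 to 125 mm to +y of the square slot. The G-clamp holding it, 8 mm to +y of its middle, reaches 60 mm above the deck; its screw sticks out 80 mm to -x of the stop's middle
- offcut_a: short walnut offcut, 40 x 60 x 30 mm high (long side along its y); not the block to be sawn; origin at the centre of its underside
- offcut_b: walnut offcut, 40 x 85 x 30 mm high (long side along its y); not the block to be sawn; origin at the centre of its underside
- tenon_saw: tenon saw lying flat, about 300 mm long along its x (handle to -x, steel blade with brass back to +x), 115 mm wide, 18 mm high; origin under the middle
- tape_roll: roll of blue masking tape lying flat, 104 mm across, 25 mm high; origin at the centre of its underside
- glue_bottle: white plastic glue bottle standing up, 52 mm across, 135 mm high; origin at the centre of its underside
- folding_rule: folded wooden rule, 166 x 20 x 15 mm high, long side along its x; origin at the centre of its underside
Not all that is in view belongs to the job. What is shaped like the handle_block but purple is not meant.

How it is judged:
By the outcome, as a careful person would: the job done as asked, in the order asked, and still so for the second after the job is handed in, while the arm keeps its last pose, push and grip.
It also fails if it takes over 64 s, if anything falls off the work surface, if the arm or the gripper's body presses on something with over 40 N, if the wrist force passes 120 N, or if a joint passes its speed limit or range.

## Working session

There is one attempt and no reset: what is moved stays moved. The work goes in short steps, Python scripts to look and compute and a tool call to move; the robot and the scene stay as the last step left them, time stands still between calls to the robot, and variables do not carry over. Pictures are saved under pics/ and viewed, at most 10 in all, crops included, and the job is handed in when it is done.

Besides the shell and the picture viewer there is one more tool, called after ">>>" as name([rows], argument=value, ...), one row to a line, values as JSON. step_arm: Moves the arm, as the interface text tells. Its arguments: {"type":"object","properties":{"linear":{"type":"array"},"turn":{"type":"array"},"fingers":{"type":"number"},"force":{"type":"number"}},"required":["linear","turn"]}

```bash
mkdir -p pics; ls; python3 - <<'E'
from workcell import env,cams
import cv2,numpy as np
print(env.state())
for n in ("scene","side"):
    f=cams.grab_frame(n); cv2.imwrite(f"pics/{n}0.png",f["color"])
    np.savez(f"pics/{n}0.npz",**f)
    print(n,f["fx"],f["fy"],f["cx"],f["cy"],np.round(f["extrinsics"],3).tolist())
E
```

```text
pics
{'time_s': 0.0, 'qpos': array([-1.14604000e+00,  1.83528128e+01,  8.97057078e+01,  3.04746750e-04,
        7.20422119e+01, -1.14400970e+00]), 'qvel': array([ 0.06427794, -0.07379908,  0.0053742 ,  0.04083816,  0.03812499,
       -0.03727425]), 'effort': array([-5.01459035e-04, -4.12465632e+01, -2.31973493e+01,  7.28826877e-02,
        4.58198413e-02, -1.41870069e-04]), 'ee_pos': array([5.74543663e+02, 1.02507448e-02, 2.31913221e+02]), 'ee_rot': array([-1.79899293e+02, -2.30084168e-03,  8.99978735e+01]), 'force': array([ 0.2738881 ,  0.69033759, -0.14284889]), 'torque': array([0.01013851, 0.0412766 , 0.01577212]), 'gripper_force': 0.0, 'gripper_width': 91.64780053674832}
scene 478.4360144572846 478.4360144572846 277.03560442620903 211.8257842812049 [[-0.705, 0.493, -0.509, 1199.167], [0.709, 0.502, -0.495, 670.807], [0.011, -0.71, -0.704, 1066.072], [0.0, 0.0, 0.0, 1.0]]
side 461.39502116731273 461.39502116731273 286.62300384323595 212.5196382624468 [[0.953, -0.225, 0.202, 197.308], [-0.302, -0.693, 0.654, -1002.93], [-0.007, -0.684, -0.729, 1167.823], [0.0, 0.0, 0.0, 1.0]]
```

View pics/scene0.png

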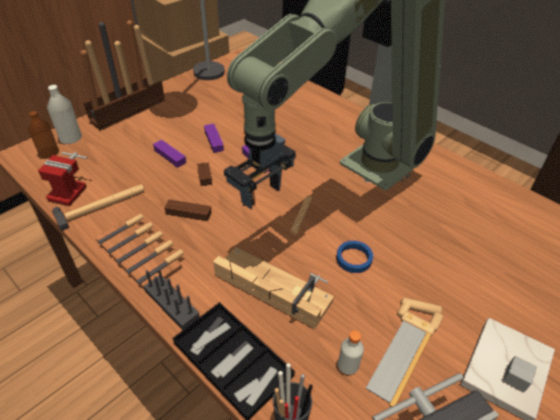

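View pics/side0.png

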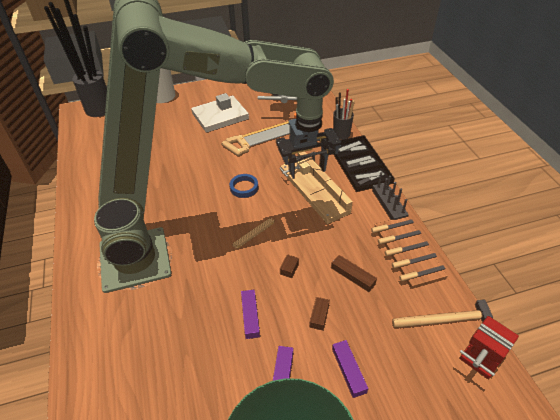

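Scene picture: the long walnut piece is at about (188,210), another at (204,173), and the mitre block spans (215,262) to (330,300) with the clamp near (310,285). Side picture candidates are the walnut pieces at (353,273), (319,313) and (289,266). The longest, at (353,273), fits handle_block, and the purple ones are excluded by colour. I'll confirm this in a crop.

```bash
cat > h.py <<'E'
import numpy as np,cv2
def load(n): return np.load(f"pics/{n}.npz")
def ray(f,uv,z,T=None):
    T=f["extrinsics"] if T is None else T
    d=T[:3,:3]@np.array([(uv[0]-f["cx"])/f["fx"],(uv[1]-f["cy"])/f["fy"],1.])
    return T[:3,3]+d*(z-T[2,3])/d[2]
def proj(f,P,T=None):
    T=f["extrinsics"] if T is None else T
    p=(np.asarray(P,float)-T[:3,3])@T[:3,:3]
    return p[:,:2]/p[:,2:]*f["fx"]+[f["cx"],f["cy"]]
E
python3 - <<'E'
from h import *
s=load("side0");c=load("scene0")
for n,z,pts in (("side0",15,[(353,273),(319,313),(289,266)]),("scene0",15,[(188,210),(204,173)]),("scene0",60,[(217,262),(331,298)])):
    print(n,[np.round(ray(load(n),p,z)[:2]).tolist() for p in pts])
a=cv2.resize(s["color"][245:340,265:395],None,fx=3,fy=3,interpolation=cv2.INTER_CUBIC)
b=cv2.resize(c["color"][245:330,205:340],None,fx=5.9,fy=5.9,interpolation=cv2.INTER_CUBIC)
b=b[:, :798]
o=cv2.resize(c["color"][155:225,155:235],(390,285),interpolation=cv2.INTER_CUBIC)
b=cv2.resize(c["color"][245:325,205:340],(528,313),interpolation=cv2.INTER_CUBIC)
im=np.zeros((600,790,3),np.uint8); im[:285,:390]=a; im[:285,400:790]=o; im[287:,:528]=b
cv2.imwrite("pics/crop1.png",im)
E
```

```text
side0 [[632.0, -272.0], [485.0, -371.0], [455.0, -187.0]]
scene0 [[631.0, -269.0], [483.0, -374.0]]
scene0 [[723.0, -15.0], [594.0, 278.0]]
```

View pics/crop1.png

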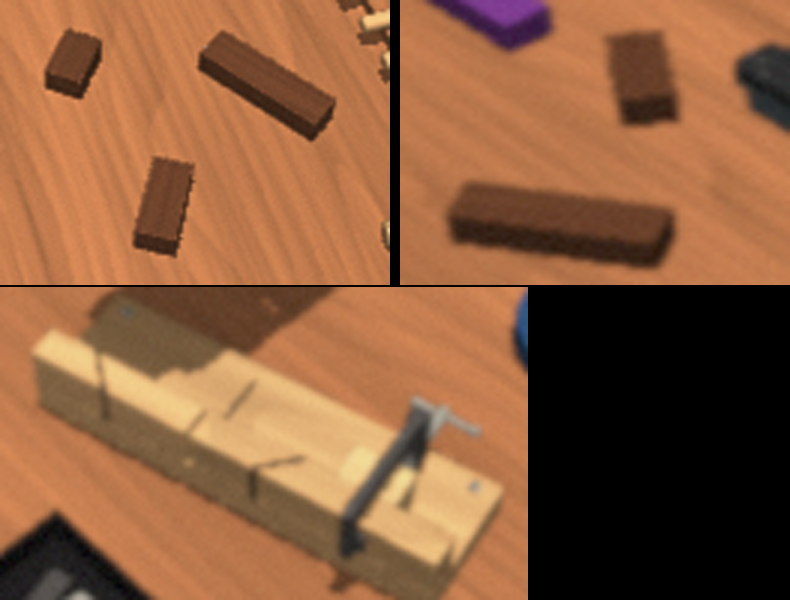

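Crop: the long walnut piece, side (353,273) and scene (188,210), is clearly the longest of the three, so it is handle_block. The mitre block has its fence on the far side and its stop and clamp at the +y end. I'll look from above the mitre first, then the block.

>>> step_arm([
  [0.3, 0.1, -0.3],
  [0.3, 0.1, -0.3],
  [0.3, 0.1, -0.3],
  [0.3, 0.1, -0.3],
  [0.3, 0.1, -0.3],
  [0.3, 0.1, -0.3],
], turn=[0, 0, 0, 0, 0, 0], fingers=-1)

```text
time_s: 0.85
ee_pos: [604.4, 89.0, 321.6]
ee_rot: [-179.9, 0.0, 89.9]
force: [-0.6, 0.1, -1.0]
gripper_width: 90.9
gripper_force: 0.0
```

```bash
cat >> h.py <<'E'
def wrist(name):
    from workcell import env,cams
    from scipy.spatial.transform import Rotation as R
    s=env.state(); f=cams.grab_frame("wrist")
    T=np.eye(4);T[:3,:3]=R.from_euler("xyz",s["ee_rot"],degrees=True).as_matrix();T[:3,3]=s["ee_pos"]
    f["extrinsics"]=T@f["tool_from_camera"]
    cv2.imwrite(f"pics/{name}.png",f["color"]);np.savez(f"pics/{name}.npz",**f)
    print(s["time_s"],s["ee_pos"].round(1),s["ee_rot"].round(2),s["force"].round(2));return f
E
python3 - <<'E'
from h import *
f=wrist("w1");print(f["tool_from_camera"].round(2).tolist(),f["fx"])
E
```

```text
0.85 [604.4  89.  321.6] [-1.7987e+02  3.0000e-02  8.9930e+01] [-0.61  0.08 -0.98]
[[0.0, -0.97, -0.24, 67.33], [1.0, 0.0, -0.0, 0.15], [0.0, -0.24, 0.97, -151.91], [0.0, 0.0, 0.0, 1.0]] 311.43967947462704
```

View pics/w1.png

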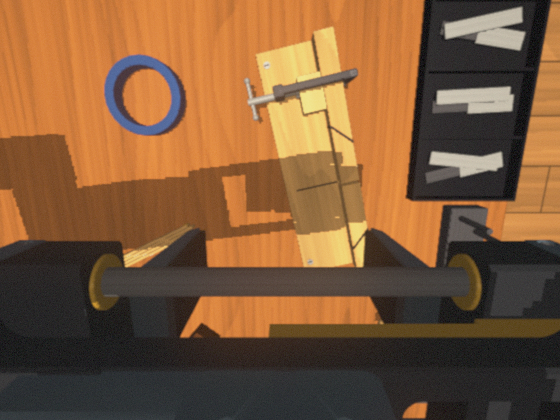

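Wrist picture: the mitre's deck corner is at (256,54) and its fence end corners at (313,32) and (333,27). The near deck corner is at (302,268), the stop's pale top is at (301–326, 78–110), and the square slot is near (338,184). I'll fit the mitre pose to these points and overlay it.

```bash
cat > fit.py <<'E'
from h import *
from scipy.optimize import least_squares
w=load("w1");c=load("scene0")
def tf(p,P):
    a=np.radians(p[2]);P=np.asarray(P,float)
    return np.c_[P[:,0]*np.cos(a)-P[:,1]*np.sin(a)+p[0],P[:,0]*np.sin(a)+P[:,1]*np.cos(a)+p[1],P[:,2]]
if __name__=="__main__":
    Pw=[(-50,160,25),(25,160,60),(50,160,60),(-50,-160,25)];uw=[(256,54),(313,32),(333,27),(302,268)]
    Pc=[(50,-160,60),(25,-160,60),(-50,160,25)];uc=[(214,260.6),(219.1,256.3),(333.1,296.4)]
    for sel in (1,2,3):
        g=lambda p:np.concatenate([((proj(w,tf(p,Pw))-uw)*(sel&1>0)).ravel(),((proj(c,tf(p,Pc))-uc)*(sel&2>0)).ravel()])
        r=least_squares(g,[640,130,20]);print(sel,r.x.round(1),r.fun.round(1))
    p=r.x
    Q=[ray(w,u,59)[:2] for u in [(301,113),(327,108),(325,75),(299,80)]]
    a=np.radians(p[2]);Ri=np.array([[np.cos(a),np.sin(a)],[-np.sin(a),np.cos(a)]])
    print("stop in mitre",[(Ri@(q-p[:2])).round(1).tolist() for q in Q])
    k=4;x0,y0=235,15
    im=cv2.resize(w["color"][y0:y0+150,x0:x0+140],None,fx=k,fy=k,interpolation=cv2.INTER_CUBIC)
    def L(P,col):
        q=((proj(w,tf(p,P))-[x0,y0]+.5)*k).astype(int);cv2.polylines(im,[q],True,col,1)
    L([(-50,-160,25),(-50,160,25),(25,160,25),(25,-160,25)],(255,0,0));L([(25,-160,60),(25,160,60),(50,160,60),(50,-160,60)],(0,0,255))
    L([(25,-30,60),(50,-30,60)],(0,255,0))
    cv2.imwrite("pics/ov1.png",im)
E
python3 fit.py
```

```text
1 [646.5 117.2  12. ] [-1.2 -1.1  0.1 -1.2  0.8 -1.   0.2  5.1 -0.  -0.  -0.  -0.  -0.  -0. ]
2 [645.9 121.4  12.1] [-0.  -0.  -0.  -0.   0.  -0.   0.   0.  -0.9  0.5 -0.3 -1.2  1.2  0.3]
3 [646.3 117.6  12. ] [-1.3 -1.5  0.  -1.6  0.7 -1.5  0.1  4.8 -1.8 -0.3 -1.2 -2.  -0.1 -0.3]
stop in mitre [[-7.3, 71.0], [26.0, 70.1], [30.4, 108.6], [-2.1, 109.7]]
```

View pics/ov1.png

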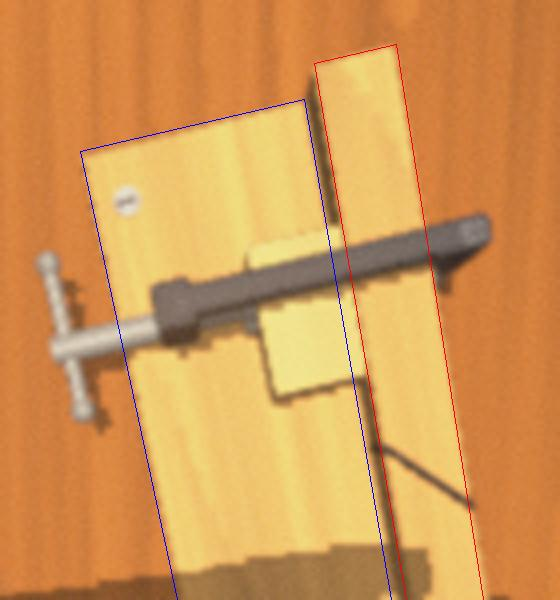

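>>> step_arm([
  [-0.5, -0.05, 0.1],
  [-1, -0.05, 0.1],
  [-1, -0.05, 0.1],
  [-1, -0.05, 0.1],
  [-1, -0.05, 0.1],
  [-1, -0.05, 0.1],
  [-1, -0.05, 0.1],
  [-1, -0.05, 0.1],
  [-1, -0.05, 0.1],
  [-1, -0.05, 0.1],
], turn=[0, 0, 0, 0, 0, 0, 0, 0, 0, 0])

```text
time_s: 2.15
ee_pos: [590.2, -209.2, 293.0]
ee_rot: [180.0, 0.0, 90.1]
force: [-0.9, 0.1, -0.3]
gripper_width: 91.2
gripper_force: 0.0
```

Overlay: the mitre outline fits well at the stop end, and the stop's near corners are at crop (277,397) and (365,377). Next is the look at the block.

```bash
sed -i 's/"w1");c=/"w1");c=/; s/,(-50,-160,25)\];uw=/];uw=/; s/,(302,268)\]/]/; s/\[(301,113),(327,108),(325,75),(299,80)\]/[(304.25,114.25),(326.25,109.25),(296.75,76.75)]/' fit.py; python3 fit.py
cat > blk.py <<'E'
from h import *
from fit import tf
from scipy.optimize import least_squares
import sys
def mask(f):
    hsv=cv2.cvtColor(f["color"],cv2.COLOR_BGR2HSV);b=f["color"].astype(int)
    return ((b[...,2]<125)&(b[...,2]>b[...,0]+15)&(hsv[...,0]<20)).astype(np.uint8)
def sil(f,p,z0=0):
    V=[(x,y,z+z0) for x in(-20,20) for y in(-70,70) for z in(0,30)]
    h=cv2.convexHull(((proj(f,tf(p,V)))*1).astype(np.float32));return h
E
python3 - <<'E'
from blk import *
f=wrist("w2")
g=load("side0")
# side mask component fit
m=mask(g);n,l,st,ce=cv2.connectedComponentsWithStats(m)
k=l[273,353];M=(l==k);print("area",st[k],ce[k])
def cost(p,f,M):
    a=np.zeros(M.shape,np.uint8);h=np.round(sil(f,p)*16).astype(np.int32)
    cv2.fillPoly(a,[h],1,shift=4);return np.sum(a.astype(bool)!=M)
from scipy.optimize import minimize
r=min((minimize(cost,[632,-271,y],args=(g,M),method="Nelder-Mead",options=dict(initial_simplex=[[632,-271,y],[640,-271,y],[632,-263,y],[632,-271,y+10]])) for y in(0,20,40,-20)),key=lambda r:r.fun)
print(r.x.round(1),r.fun)
im=f["color"].copy();cv2.polylines(im,[sil(f,r.x).astype(np.int32)],True,(0,255,0),1);cv2.imwrite("pics/w2o.png",im)
E
```

```text
1 [647.6 116.1  12.4] [-1.1  0.2  0.2 -0.1  0.8 -0.1 -0.  -0.  -0.  -0.  -0.  -0. ]
2 [645.9 121.4  12.1] [-0.  -0.  -0.  -0.   0.  -0.  -0.9  0.5 -0.3 -1.2  1.2  0.3]
3 [646.3 116.6  12. ] [-1.3 -0.7  0.  -0.6  0.7 -0.5 -2.1 -0.6 -1.5 -2.2 -0.4 -0.5]
stop in mitre [[-3.3, 69.7], [25.0, 69.8], [-3.9, 115.0]]
2.15 [ 590.2 -209.2  293. ] [179.98   0.    90.07] [-0.89  0.13 -0.27]
area [331 256  46  36 730] [353.63013699 273.26849315]
[ 634.7 -270.4   31.9] 72.0
```

View pics/w2o.png

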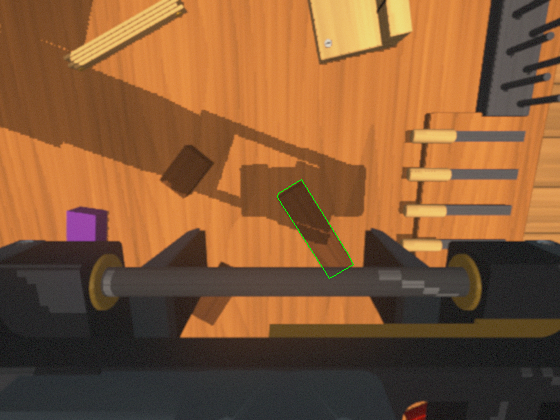

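The wrist view shows the fitted outline lying right on the block at (315,230). The block is at (635,-270) with yaw 32°, and the mitre is at about (646,117) with yaw 12°. The stop face is at mitre y≈70. Now the grasp.

>>> step_arm([
  [-0.1, 0.075, 0.1],
  [-0.2, 0.149, 0.25],
  [-0.2, 0.149, 0.45],
  [-0.2, 0.149, 0.6],
  [-0.2, 0.149, 0.75],
  [-0.2, 0.149, 0.84],
  [-0.2, 0.149, 0.88],
  [-0.2, 0.149, 0.895],
  [-0.2, 0.149, 0.895],
], turn=[-0.029, -0.058, -0.0886, -0.0886, -0.0886, -0.0886, -0.0886, -0.0886, -0.0886])

```text
time_s: 3.32
ee_pos: [635.4, -270.2, 25.3]
ee_rot: [179.9, 0.1, 121.9]
force: [0.2, -0.1, 0.1]
gripper_width: 91.3
gripper_force: 0.0
```

>>> step_arm([
  [0, 0, 0],
  [0, 0, 0],
  [0, 0, 0],
  [0, 0, 0],
  [0, 0, 0],
  [0, 0, 0],
], turn=[0, 0, 0, 0, 0, 0], fingers=1, force=20)

```text
time_s: 4.08
ee_pos: [634.6, -270.0, 24.2]
ee_rot: [-180.0, -0.0, 121.9]
force: [-1.2, 0.3, 0.0]
gripper_width: 39.4
gripper_force: 20.0
```

```bash
python3 - <<'E'
from workcell import env
s=env.state();print({k:np_ for k,np_ in s.items()})
from fit import *
w=load("w2")
print("mitre near corners pred",proj(w,tf([646.5,117,12.1],[(-50,-160,25),(25,-160,60),(50,-160,60)])).round(1))
E
```

```text
{'time_s': 4.075, 'qpos': array([-2.40026941e+01,  3.82084537e+01,  8.75629705e+01, -9.67335151e-03,
        5.42405075e+01, -5.58967659e+01]), 'qvel': array([ 0.00464193, -0.01311481, -0.04804114, -0.0616697 , -0.01425005,
        0.08512768]), 'effort': array([ 1.98752345e-01, -5.45148790e+01, -1.93352187e+01,  1.09167576e-01,
       -3.26863665e-02,  4.85871948e-03]), 'ee_pos': array([ 634.61089915, -270.04167202,   24.24932074]), 'ee_rot': array([-1.79986811e+02, -5.47945923e-03,  1.21899725e+02]), 'force': array([-1.17782658,  0.29430737,  0.02240902]), 'torque': array([-0.02508341,  0.07218863,  0.02180446]), 'gripper_force': 19.98007982969284, 'gripper_width': 39.360358191343636}
mitre near corners pred [[318.1  60.3]
 [387.5  37.7]
 [409.8  32.5]]
```

Gripped at 39.4 mm width. Lift and carry over the deck.

>>> step_arm([
  [0, 0, -0.05],
  [0, 0, -0.15],
  [0.05, 0.03, -0.25],
  [0.2, 0.12, -0.27],
  [0.35, 0.22, -0.27],
  [0.5, 0.31, -0.27],
  [0.65, 0.4, -0.27],
  [0.8, 0.5, -0.27],
  [0.9, 0.56, -0.27],
  [0.95, 0.6, -0.27],
  [0.95, 0.6, -0.27],
  [0.95, 0.6, -0.27],
], turn=[0, 0, 0, 0, 0.02, 0.04, 0.0547, 0.0547, 0.0547, 0.0547, 0.0547, 0.0547])

```text
time_s: 5.58
ee_pos: [637.1, 65.8, 105.4]
ee_rot: [-180.0, 0.0, 102.2]
force: [-0.1, 0.1, -1.5]
gripper_width: 39.9
gripper_force: 20.0
```

```bash
cat > go.py <<'E'
# shift to a mitre-frame target (x,y) in the tool axes & units; M = mitre pose
import numpy as np
from workcell import env
M=(647.5,117,12.2)
def rel(x,y,z):
    s=env.state();a=np.radians(M[2]);b=np.radians(s["ee_rot"][2])
    X=np.array([M[0]+x*np.cos(a)-y*np.sin(a),M[1]+x*np.sin(a)+y*np.cos(a)])
    d=X-s["ee_pos"][:2]
    p=s["ee_pos"][:2]-M[:2]
    print("t",s["time_s"],"in mitre",[round(p[0]*np.cos(a)+p[1]*np.sin(a),1),round(-p[0]*np.sin(a)+p[1]*np.cos(a),1)],"z",s["ee_pos"][2].round(1),"F mitre",np.round([s["force"][0]*np.cos(a)+s["force"][1]*np.sin(a),-s["force"][0]*np.sin(a)+s["force"][1]*np.cos(a),s["force"][2]],1),
      "shift",np.round([(d@[np.cos(b),np.sin(b)])/300,(d@[np.sin(b),-np.cos(b)])/300,(s["ee_pos"][2]-z)/300],4),"turn",round((s["ee_rot"][2]-90-M[2])/360,4),"w",s["gripper_width"])
E
python3 - <<'E'
from h import *
from go import rel
rel(-17,-15,55)
f=wrist("w3")
E
```

```text
t 5.575 in mitre [np.float64(-21.0), np.float64(-47.9)] z 105.4 F mitre [-0.1  0.1 -1.5] shift [0.1096 0.0133 0.168 ] turn -0.0001 w 39.85719493541732
5.575 [637.1  65.8 105.4] [-1.8000e+02  4.0000e-02  1.0215e+02] [-0.12  0.1  -1.52]
```

View pics/w3.png

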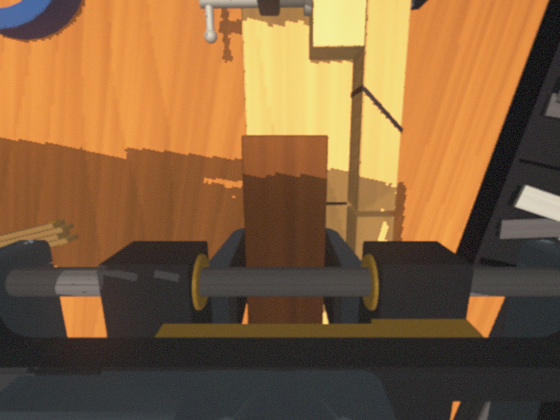

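Wrist picture: the block is held above the deck, parallel to it. The deck edge is at column 245, and the stop's near top corners are at (313,46) and (365,46).

```bash
python3 - <<'E'
from h import *
from go import M
w=load("w3");a=np.radians(M[2]);R=np.array([[np.cos(a),np.sin(a)],[-np.sin(a),np.cos(a)]])
for u,z in [((244.5,30),25),((246,130),25),((313,46),59),((365,46),59),((405,50),60),((242,136),111),((327,136),111)]: print(u,(R@(ray(w,u,z)[:2]-M[:2])).round(1))
E
```

```text
(244.5, 30) [-48.   88.8]
(246, 130) [-48.9  24.2]
(313, 46) [-4.7 70.4]
(365, 46) [25.4 70.4]
(405, 50) [48.3 68. ]
(242, 136) [-40.5  19.8]
(327, 136) [-1.8 19.8]
```

>>> step_arm([
  [0.04, 0.013, 0.04],
  [0.08, 0.013, 0.1],
  [0.11, 0.013, 0.15],
  [0.115, 0.013, 0.178],
  [0.12, 0.013, 0.183],
  [0.13, 0.013, 0.183],
  [0.14, 0.013, 0.183],
  [0.145, 0.013, 0.183],
  [0.15, 0.013, 0.183],
], turn=[0, 0, 0, 0, 0, 0, 0, 0, 0])

```text
time_s: 6.75
ee_pos: [631.3, 112.0, 50.7]
ee_rot: [180.0, 0.0, 102.2]
force: [0.1, -0.8, -1.3]
gripper_width: 40.0
gripper_force: 20.0
```

```bash
python3 -c "
from go import rel
rel(-17,0,49.3)"
```

```text
t 6.75 in mitre [np.float64(-16.9), np.float64(-1.5)] z 50.7 F mitre [-0.1 -0.8 -1.3] shift [ 0.005  -0.0005  0.0045] turn 0.0 w 39.978942386540794
```

>>> step_arm([
  [0.003, 0, 0],
  [0.006, 0, 0],
  [0.009, 0, 0],
  [0.012, 0, 0],
  [0.012, 0, 0],
], turn=[0, 0, 0, 0, 0])

```text
time_s: 7.38
ee_pos: [630.5, 115.2, 50.4]
ee_rot: [180.0, 0.0, 102.2]
force: [0.1, -1.2, -1.3]
gripper_width: 39.7
gripper_force: 20.0
```

```bash
python3 -c "
from go import rel
rel(-17,0,49.3)"
```

```text
t 7.375 in mitre [np.float64(-17.0), np.float64(1.8)] z 50.4 F mitre [-0.1 -1.2 -1.3] shift [-0.0062 -0.0001  0.0036] turn 0.0 w 39.72185199336143
```

>>> step_arm([
  [0.003, 0, 0],
  [0.006, 0, 0],
  [0.009, 0, 0],
  [0.012, 0, 0],
  [0.012, 0, 0],
], turn=[0, 0, 0, 0, 0])

```text
time_s: 8.0
ee_pos: [630.4, 115.4, 50.7]
ee_rot: [180.0, 0.3, 102.3]
force: [1.3, -11.7, -0.1]
gripper_width: 40.0
gripper_force: 20.0
```

```bash
python3 -c "
from go import rel
rel(-17,0,49.3)"
```

```text
t 8.0 in mitre [np.float64(-17.0), np.float64(2.1)] z 50.7 F mitre [ -1.2 -11.7  -0.1] shift [-0.0069 -0.      0.0046] turn 0.0002 w 40.02317175597833
```

>>> step_arm([
  [-0.007, 0, 0.003],
  [-0.008, 0, 0.005],
  [-0.008, 0, 0.006],
  [-0.008, 0, 0.006],
], turn=[0, 0, 0, 0])

```text
time_s: 8.5
ee_pos: [630.7, 115.4, 49.3]
ee_rot: [180.0, 0.1, 102.2]
force: [0.9, -6.7, 1.7]
gripper_width: 39.8
gripper_force: 20.0
```

>>> step_arm([
  [0, 0, 0],
  [0, 0, 0],
  [0, 0, 0],
  [0, 0, -0.04],
  [0, 0, -0.1],
  [0, 0, -0.17],
  [0, 0, -0.2],
  [0, 0, -0.2],
], turn=[0, 0, 0, 0, 0, 0, 0, 0], fingers=-0.12)

```text
time_s: 9.5
ee_pos: [630.8, 116.7, 109.9]
ee_rot: [179.9, 0.0, 102.2]
force: [-0.6, 0.3, -0.7]
gripper_width: 51.1
gripper_force: 0.0
```

```bash
python3 - <<'E'
from h import *
from go import rel
rel(-60,5,55)
f=wrist("w4")
E
```

```text
t 9.5 in mitre [np.float64(-16.4), np.float64(3.2)] z 109.9 F mitre [-0.6  0.4 -0.7] shift [ 0.0059 -0.1452  0.183 ] turn 0.0 w 51.07948410642557
9.5 [630.8 116.7 109.9] [179.86   0.   102.2 ] [-0.63  0.26 -0.71]
```

View pics/w4.png

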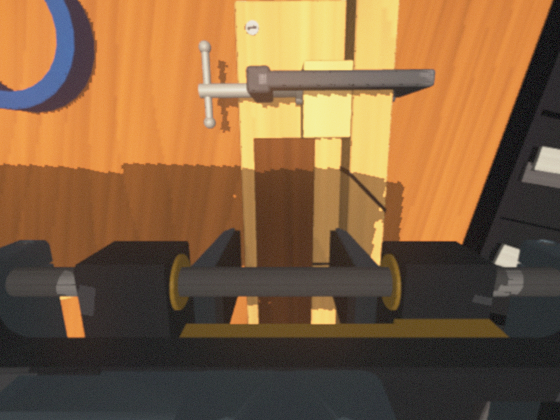

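The block lies butted to the stop (both ends at row 138) with about 22 mm left to the fence. Close the fingers and push it from the -x side.

>>> step_arm([
  [0, -0.07, 0],
  [0, -0.145, 0],
  [0, -0.145, 0],
  [0, -0.145, 0],
  [0, -0.145, 0.06],
  [0, -0.145, 0.14],
  [0, -0.145, 0.19],
  [0, -0.145, 0.197],
  [0, -0.145, 0.197],
], turn=[0, 0, 0, 0, 0, 0, 0, 0, 0], fingers=1)

```text
time_s: 10.68
ee_pos: [588.4, 107.5, 49.8]
ee_rot: [179.9, 0.0, 102.2]
force: [0.4, 0.0, 0.0]
gripper_width: 0.5
gripper_force: 0.0
```

>>> step_arm([
  [0, 0.01, 0],
  [0, 0.02, 0],
  [0, 0.03, 0],
  [0, 0.04, 0],
  [0, 0.05, 0],
  [0, 0.06, 0],
  [0, 0.07, 0],
  [0, 0.08, 0],
  [0, 0.09, 0],
  [0, 0.095, 0],
], turn=[0, 0, 0, 0, 0, 0, 0, 0, 0, 0])

```text
time_s: 11.92
ee_pos: [615.8, 113.4, 49.4]
ee_rot: [180.0, 0.0, 102.2]
force: [-2.0, -0.2, 0.7]
gripper_width: 0.2
gripper_force: 0.8
```

```bash
python3 -c "
from go import rel
rel(-28.5,3,50)"
```

```text
t 11.925 in mitre [np.float64(-31.8), np.float64(3.2)] z 49.4 F mitre [-2.   0.2  0.7] shift [-0.0007  0.0108 -0.0019] turn 0.0 w 0.1889018191312973
```

>>> step_arm([
  [0, 0.005, 0],
  [0, 0.01, 0],
  [0, 0.015, 0],
  [0, 0.02, 0],
  [0, 0.024, 0],
  [0, 0.024, 0],
], turn=[0, 0, 0, 0, 0, 0])

```text
time_s: 12.68
ee_pos: [622.2, 114.6, 49.4]
ee_rot: [-179.9, 0.0, 102.2]
force: [-2.0, -2.0, 2.2]
gripper_width: 0.7
gripper_force: 1.7
```

```bash
python3 -c "
from go import rel
rel(-28.5,3,50)"
```

```text
t 12.675 in mitre [np.float64(-25.2), np.float64(3.0)] z 49.4 F mitre [-2.4 -1.5  2.2] shift [-0.0001 -0.0109 -0.0019] turn 0.0 w 0.6859312446497855
```

>>> step_arm([
  [0, 0.004, 0],
  [0, 0.008, 0],
  [0, 0.012, 0],
  [0, 0.016, 0],
  [0, 0.016, 0],
], turn=[0, 0, 0, 0, 0])

```text
time_s: 13.3
ee_pos: [622.3, 114.7, 49.5]
ee_rot: [-179.3, 0.0, 102.2]
force: [-13.1, -5.0, 11.1]
gripper_width: 0.4
gripper_force: 7.5
```

```bash
python3 -c "
from go import rel
rel(-28.5,3,50)"
```

```text
t 13.3 in mitre [np.float64(-25.1), np.float64(3.1)] z 49.5 F mitre [-13.9  -2.1  11.1] shift [-0.0002 -0.0113 -0.0018] turn 0.0001 w 0.42074460563561966
```

At the fence with 14 N. Back off, rise and look.

>>> step_arm([
  [0, -0.02, 0],
  [0, -0.06, 0],
  [0, -0.07, -0.05],
  [0, -0.07, -0.12],
  [0, -0.07, -0.2],
  [0, -0.07, -0.2],
  [0, -0.07, -0.2],
], turn=[0, 0, 0, 0, 0, 0, 0])

```text
time_s: 14.18
ee_pos: [606.6, 111.5, 109.2]
ee_rot: [-180.0, -0.0, 102.2]
force: [-0.4, -0.0, -0.5]
gripper_width: 0.4
gripper_force: 0.0
```

```bash
python3 - <<'E'
from h import *
from go import rel
rel(3,25,90)
f=wrist("w5")
cv2.imwrite("pics/w5c.png",cv2.resize(f["color"][50:250,220:460],None,fx=3,fy=3,interpolation=cv2.INTER_CUBIC))
E
```

```text
t 14.175 in mitre [np.float64(-41.1), np.float64(3.3)] z 109.2 F mitre [-0.4  0.1 -0.5] shift [0.0723 0.1471 0.0641] turn 0.0 w 0.40168487226966837
14.175 [606.6 111.5 109.2] [-180.    -0.   102.2] [-0.36 -0.   -0.53]
```

View pics/w5c.png

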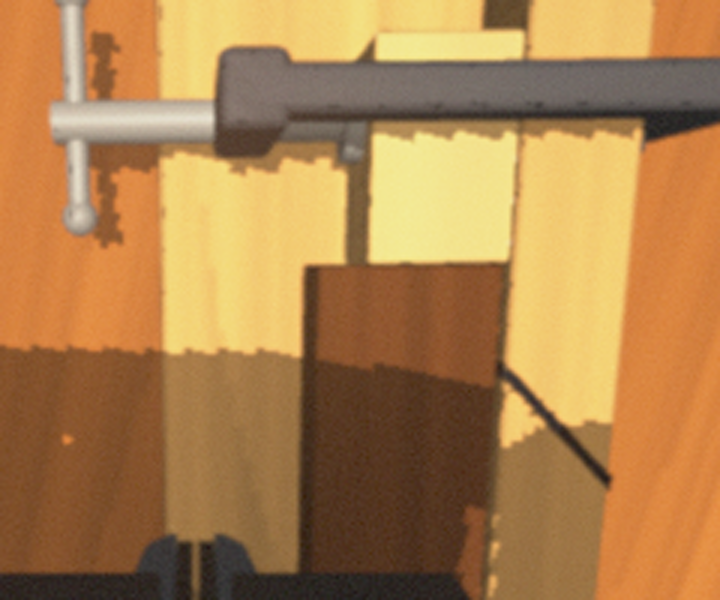

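The block end is flush with the stop at crop row 264, and its side is tight along the fence at column 505. Now go above it at mitre (3,25) and press diagonally.

>>> step_arm([
  [0.03, 0.07, 0],
  [0.072, 0.147, 0],
  [0.072, 0.147, 0.05],
  [0.072, 0.147, 0.09],
  [0.072, 0.147, 0.105],
  [0.072, 0.147, 0.105],
], turn=[0, 0, 0, 0, 0, 0], force=40)

```text
time_s: 14.98
ee_pos: [644.6, 141.4, 77.3]
ee_rot: [-179.9, 0.0, 102.2]
force: [-0.7, 0.6, -0.1]
gripper_width: 0.4
gripper_force: 0.0
```

>>> step_arm([
  [0, 0, 0.005],
  [0, 0, 0.01],
  [0, 0.002, 0.015],
  [0, 0.004, 0.02],
  [0, 0.006, 0.025],
  [0, 0.006, 0.025],
], turn=[0, 0, 0, 0, 0, 0])

```text
time_s: 15.72
ee_pos: [645.9, 142.0, 74.1]
ee_rot: [-179.9, 0.0, 102.2]
force: [-8.1, -1.7, 17.7]
gripper_width: 0.8
gripper_force: 9.2
```

```bash
python3 -c "
from go import rel
rel(3,25,74)"
```

```text
t 15.725 in mitre [np.float64(3.8), np.float64(24.8)] z 74.1 F mitre [-8.3  0.  17.7] shift [ 0.0007 -0.0025  0.0002] turn 0.0 w 0.8102134087596998
```

>>> step_arm([
  [0, 0.002, 0.004],
  [0, 0.004, 0.008],
  [0, 0.006, 0.01],
  [0, 0.006, 0.01],
], turn=[0, 0, 0, 0])

```text
time_s: 16.23
ee_pos: [646.0, 142.1, 74.0]
ee_rot: [-179.8, 0.0, 102.2]
force: [-15.6, -4.5, 35.2]
gripper_width: 0.7
gripper_force: 17.3
```

```bash
python3 -c "
from go import rel
rel(3,25,74)"
```

```text
t 16.225 in mitre [np.float64(3.9), np.float64(24.8)] z 74.0 F mitre [-16.2  -1.1  35.2] shift [ 0.0006 -0.0029  0.0001] turn 0.0 w 0.7010111828907208
```

>>> step_arm([
  [0, 0, 0],
  [0, 0, 0],
  [0, 0, 0],
  [0, 0, 0],
], turn=[0, 0, 0, 0])

```text
time_s: 16.73
ee_pos: [646.0, 142.1, 74.0]
ee_rot: [-179.8, 0.0, 102.2]
force: [-15.9, -5.1, 33.8]
gripper_width: 0.4
gripper_force: 17.2
```

```bash
python3 - <<'E'
from h import *
from go import rel
from workcell import cams
rel(3,25,74)
f=wrist("w6");s=cams.grab_frame("side")["color"]
a=cv2.resize(f["color"][60:280,200:460],(390,330));b=cv2.resize(s[120:230,260:390],(390,330),interpolation=cv2.INTER_CUBIC)
cv2.imwrite("pics/fin.png",np.hstack([a,b]))
E
```

```text
t 16.725 in mitre [np.float64(3.8), np.float64(24.8)] z 74.0 F mitre [-16.6  -1.6  33.8] shift [ 0.0006 -0.0028 -0.    ] turn 0.0 w 0.3833315815208049
16.725 [646.  142.1  74. ] [-1.7977e+02  1.0000e-02  1.0221e+02] [-15.93  -5.11  33.82]
```

View pics/fin.png

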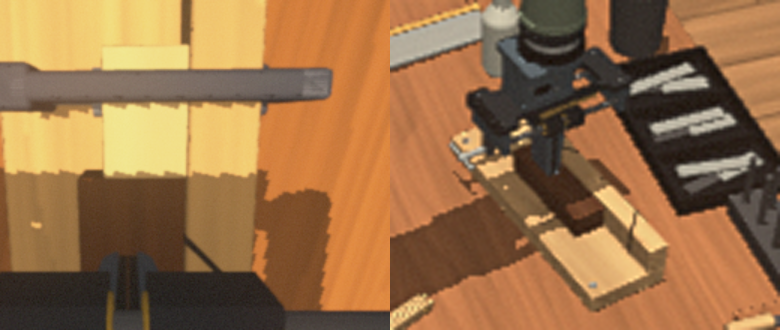

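The block sits against the stop (left panel, row 177) and the fence (column 187). The fingers press its top on the stop side of the slot, with a steady 34 N down and 16 N in. Handing in.

```bash
python3 -c "
from workcell import env
print(env.job_done())"
```

```text
the job is handed in; nothing more can be done
None
```

The walnut handle block lies flat on the deck, butted to the stop and against the fence. The job was handed in at about 17 s with the fingers still pressing it, about 34 N down and 16 N into the fence, with the hand on the stop side of the square slot.

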